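# Load the sample cassette past the photometer's sprung port flap

### The arm

A 6-joint arm with a two-finger parallel gripper is mounted at the origin on the work surface. World frame = base frame: x ahead of the robot, y to its left, z up, the work surface at z = 0. Lengths are in mm, angles in degrees, forces in N, time in s.
With the tool pointing down it reaches from about 350 to 850 mm from the base axis. Payload 8.1 kg.
Tool frame: the origin (TCP) lies midway between the tips of the shut fingers; the grasp point (between the pads) lies 19 mm behind it; x points along the fingers, y is the direction in which the jaws open and shut, and the axes are right-handed (so a half turn about x gives the same grasp; the last joint's range is limited). The gripper opens to 85 mm and grips with 20 to 120 N. Pads are 22 mm wide; open, the fingers measure 114 mm over their backs; the gripper's body (76 mm by 85 mm) begins 54 mm behind the grasp point. The pads swing forward as they close: fully open they stand 13 mm farther back than shut.
Start: joints at [64.893, 7.471, 85.268, -0, 87.261, -4.893], TCP at [207.295, 563.058, 231.292] pointing down, gripper open.
Joint ranges: [-169.43, 169.43], [-51.17, 129.36], [1.28, 143.12], [-76.62, 256.62], [0, 156.53], [-152.29, 152.29]. Speed limits (degrees/s): [136.94, 136.94, 159.86, 180, 180, 180].

### API

Orientations are given as [roll, pitch, yaw] about the fixed x, y, z axes, in that order (R = Rz(yaw) Ry(pitch) Rx(roll)).
In Python, from bench import sense, snapshot, hand_in gives the robot as it stands.
- The arm moves only by the tool drive_tool, never from a script. Its argument "deltas" is a list of rows, each a list of 7 numbers: the closure in counts, from 0 (fully open) to 255 (shut), then the shift along the tool's x, y, z in m, then the turn, a rotation vector about the tool's x, y, z in rad. A call has exactly 10 rows; each row is the pose to reach, as a shift and turn from the pose commanded when the call began, along the tool's axes at that moment; what a row does not reach only later rows make up. A row lasts 1/12 s, in which the tool goes at most 41.7 mm and 7.16 degrees, less where a joint would pass 70% of its speed; a pose out of reach is approached as far as the arm can. A call with a gripper value outside its range is refused whole. The fingers move at their own pace and stop on an object; "squeeze" is the grip in N (left out, the last holds). Time passes only in rows, so rows that repeat a pose let the fingers close, or fill a call up. It gives the time, the measured TCP pose, the force and the opening at its end, in the units of the state.
- sense(): the state, without advancing time (a new reading comes with each control period).
- snapshot(name): name is "scene" or "top"; returns a dict with "frame" (420x560x3 uint8, blue, green, red), "fx", "fy", "cx", "cy" (pixels), "k1" (the pictures are not rectified: a ray, as slopes to the right and down, at radius r is drawn at 1 + k1 r^2 times it, then the intrinsics apply), "rvec" (rotation vector, rad) and "tvec" (3), from world to camera coordinates, as OpenCV has them. Camera axes: x right, y down, z forward; pixel columns grow to the right and rows downward; lengths in mm; the calibration is good to about 2 mm. A picture is of the moment at which its call begins. There is no depth.
- hand_in(): hands the job in, once; it reports no verdict.
The state is a dict: "time": time; "joint_pos": joint angles; "qd": joint speeds; "joint_efforts": joint torques, N m; "tool_pos": TCP position; "tcp_rot": TCP orientation; "ft_force": force on the tool from outside, world axes, zero at the start; "wrist_torque": the same for the moment, N m; "finger_gap": finger opening in mm.
Only numpy, scipy, OpenCV 4.12 (cv2) and the standard library are available. Lean on these libraries where they do the work, as an engineer would, in place of code of your own. Each camera call takes 0.05 s, during which the arm holds its last target.

### The job

Load the sample cassette (the tall wedge-nosed one with the offset stem) upright into the photometer's port: push the sprung flap open with its nose, stem on the side away from the hinge, and slide it down past the flap until it meets the hidden sprung seat. Press the seat down gently but firmly for a moment, by feel, so that the cassette is fully home with the flap sprung shut over its shoulder, then let go and leave it standing there. Never press hard (20 N harms the optics), and leave the other things on the bench alone.

Things in the scene. Friction and masses are not known exactly. Their poses are not given: they have to be found in the camera images.
- cassette: Sample cassette, bare aluminium, 142 mm tall, about 0.25 kg, standing loose on the bench. Origin: centre of its underside, z up. Body 36 (y -18..18) x 26 (x) x 40 mm high; its lower -y edge is bevelled 16 x 16 mm at 45 degrees, so the flat foot spans y -2..18. Stem 9 (y 9..18) x 16 mm from 40 to 107 mm high. On it a grip head.
- head (a point): Centre of the cassette's grip head, a block 16 (y) x 24 (x) x 35 mm high (107 to 142 mm above the foot); at (0, 13.5, 124.5) mm in the cassette's frame, same axes.
- shoulder (a point): Point on the cassette's shoulder (top of its 40 mm high body, beside the stem), at (0, -5, 40) mm in its frame.
- photometer: White and teal bench photometer, fixed, 240 (x) x 320 (y) mm, flat deck 120 mm above the bench. Origin at bench level, z up, front to its -x. In its deck is the loading port with a steel flap. Nothing on the deck stands over 8 mm high.
- port (a point): Middle of the loading port at deck level, axes as the photometer's. The cassette goes in upright, its axes along these, its origin on the vertical through this point: bevel to -y (hinge side), stem to +y. Vertical well 29 (x) x 39 (y) mm: 1.5 mm clearance each side. A 6 mm high collar on the +x, -x and +y sides slopes in at 45 degrees and guides it in from up to 5 mm off.
- flap (a joint): Angle of the port's steel flap, rad: 0 shut (level), grows as it swings down into the well, to 1.45. A spring shuts it: 1.5 N at its edge when shut, 5 to 6 N at 1.2 rad. The bevelled nose pushes it down with about 6 N; its edge then presses the body to +y, and it snaps shut over the shoulder once that is about 27 mm below the deck, clear of the stem.
- flap_edge (a point): Middle of the flap's free edge. The flap is 28 mm long (y) and 27 mm wide (x), hinged along x 28 mm to the -y side of point port, 3 mm below the deck.
- seat (a joint): How far the sprung seat in the well is pushed down, m: 0 free, 0.004 on its solid stop. Out of sight; an earlier user set its free top anywhere from 76 to 88 mm below the deck: feel for it. Yields from 3 N, then 1.5 N per mm, so 7 to 10 N in all (cassette's weight, 2 to 3 N, included) presses it well; over 20 N between cassette and photometer does harm.
- blank: Bystander: aluminium dummy block 36 x 36 x 50 mm with a central round knob, 100 mm tall in all; origin under its centre.
- reagent: Bystander: amber glass bottle, 58 mm across, 125 mm tall; origin under its centre.
- beaker: Bystander: glass beaker, 70 mm across, 90 mm tall.
- carton: Bystander: cardboard box 110 x 150 x 70 mm.
- spatula: Bystander: steel spatula, 180 mm, lying flat.
- jar: Bystander: white jar, 64 mm across, 75 mm tall.
- rack: Bystander: white block with tube holes, 70 x 150 x 40 mm.
Mind the look-alikes: they are no part of the job. Leave any pink look-alike of the cassette alone.

How it is judged (in metres and radians):
On the way, in this order (a step that is already met when the one before it is completed fails the run):
1. the cassette's nose is in the port and holds the flap open (value of joint flap above 0.8 rad and z of cassette in the frame of port below -0.02 m and x of cassette in the frame of port between -0.004 and 0.004 m and y of cassette in the frame of port between -0.004 and 0.004 m), for 0.1 s.
2. the cassette, flap shut over its shoulder, presses the sprung seat down by more than 2 mm (value of joint flap below 0.1 rad and value of joint seat above 0.002 m and z of cassette in the frame of port below -0.074 m), for 0.2 s.
At the end, for the whole second after the job is handed in: The cassette stands released and at rest in the port on its seat, its foot at least 73 mm below the deck, within 4 mm of the port's middle and upright within 0.1 rad, with the flap shut over its shoulder (under 0.1 rad) (value of joint flap below 0.1 rad and z of cassette in the frame of port below -0.073 m and x of cassette in the frame of port between -0.004 and 0.004 m and y of cassette in the frame of port between -0.004 and 0.004 m and angle between cassette's own z axis and vertical below 0.1 rad and angle between the y axis of cassette and the y axis of photometer, either way round below 0.15 rad and linear speed of cassette below 0.02 m/s and contact force between the fingers and cassette below 0.1 N); the robot touches nothing.
It fails at once if the cassette presses on the photometer, its flap or seat with more than 20 N (contact force between cassette and photometer above 20 N).
It fails at once if a bystander is moved by more than 20 mm (distance of any of blank, reagent, beaker, carton, spatula, jar, rack from where it was at the start of the episode above 0.02 m).
It also fails if it takes over 51 s, if anything falls off the work surface, if the arm or the gripper's body presses on something with over 40 N, if the wrist force passes 120 N, or if a joint passes its speed limit or range.

## Working session

There is one attempt and no reset: what is moved stays moved. The work goes in short steps, Python scripts to look and compute and a tool call to move; the robot and the scene stay as the last step left them, time stands still between calls to the robot, and variables do not carry over. Pictures are saved under pics/ and viewed, and the job is handed in when it is done.

Besides the shell and the picture viewer there is one more tool, called after "Call:" in YAML: its name, and indented under it one key for each argument. drive_tool: Moves the arm, as the interface text tells. Its arguments: {"type":"object","properties":{"deltas":{"type":"array","items":{"type":"array","items":{"type":"number"}}},"squeeze":{"type":"number"}},"required":["deltas"]}

```bash
mkdir -p pics; ls
python3 - <<'E'
from bench import sense,snapshot
import cv2,pickle
d={}
for n in("scene","top"):
    s=snapshot(n); d[n]=s; cv2.imwrite(f"pics/{n}0.png",s["frame"]); print({k:v for k,v in s.items() if k!="frame"})
pickle.dump(d,open("s0.pkl","wb"))
print(sense())
E
```

```text
pics
{'fx': 397.3404658152748, 'fy': 397.3404658152748, 'cx': 277.90413314637, 'cy': 207.43251855167168, 'k1': -0.008749777238091418, 'rvec': array([ 2.40554161,  0.87639388, -0.29013918]), 'tvec': array([-276.52936318, -329.68753687, 1432.89764836])}
{'fx': 446.03240131623045, 'fy': 446.03240131623045, 'cx': 282.7736037367924, 'cy': 205.80375733113095, 'k1': -0.0651360440652006, 'rvec': array([ 2.15036925, -2.14941808,  0.14986976]), 'tvec': array([-162.69773083,  496.84486402, 1223.19389073])}
{'time': 0.1, 'joint_pos': array([ 6.48927128e+01,  7.51121754e+00,  8.53237020e+01,  1.78222781e-03,
        8.72600207e+01, -4.89272252e+00]), 'qd': array([-0.0768612 , -0.14282402, -0.17889553, -0.05351762,  0.069241  ,
       -0.02861179]), 'joint_efforts': array([ 2.09055339e-03, -5.70962477e+01, -5.01934326e+01, -5.08815015e-05,
        8.52504512e-03,  5.84308282e-05]), 'tool_pos': array([207.0791723 , 562.61227184, 230.3384166 ]), 'tcp_rot': array([ -95.96684329,   89.9050431 , -116.18149462]), 'ft_force': array([ 0.43582631,  0.27154946, -0.14145534]), 'wrist_torque': array([-0.01122602, -0.0102838 , -0.03037003]), 'finger_gap': 85.54147514185567}
```

View pics/scene0.png

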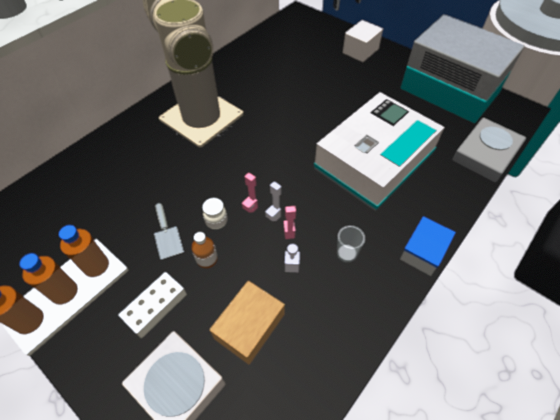

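View pics/top0.png

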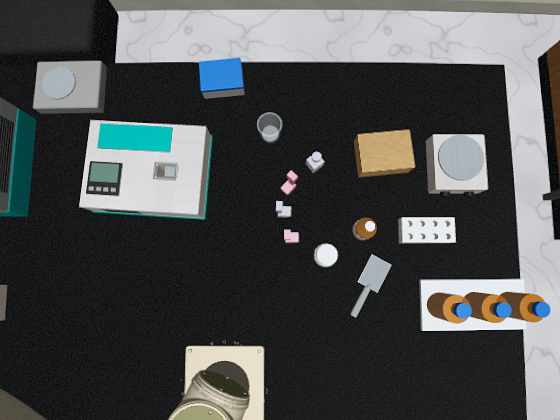

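```bash
cat > h.py <<'E'
import numpy as np,cv2,pickle
def cam(s):
    R=cv2.Rodrigues(np.array(s["rvec"]))[0]; K=np.array([[s["fx"],0,s["cx"]],[0,s["fy"],s["cy"]],[0,0,1.]])
    return R,np.array(s["tvec"],float),K,np.array([s["k1"],0,0,0,0.])
def proj(s,P):
    R,t,K,D=cam(s); return cv2.projectPoints(np.array(P,float).reshape(-1,3),np.array(s["rvec"]),t,K,D)[0].reshape(-1,2)
def ray(s,uv):
    R,t,K,D=cam(s); n=cv2.undistortPoints(np.array(uv,float).reshape(-1,1,2),K,D).reshape(-1,2)
    d=np.c_[n,np.ones(len(n))]@R; return -R.T@t,d
def onz(s,uv,z):
    o,d=ray(s,uv); return o+d*((z-o[2])/d[:,2])[:,None]
def tri(s1,u1,s2,u2):
    o1,d1=ray(s1,u1);o2,d2=ray(s2,u2);out=[]
    for a,b in zip(d1,d2):
        A=np.c_[a,-b];x=np.linalg.lstsq(A,o2-o1,rcond=None)[0]
        p,q=o1+a*x[0],o2+b*x[1];out.append(np.r_[(p+q)/2,np.linalg.norm(p-q)])
    return np.array(out)
def crop(s,c,w,h,k,name):
    x,y=c; f=s["frame"][y:y+h,x:x+w]; cv2.imwrite(name,cv2.resize(f,None,fx=k,fy=k,interpolation=cv2.INTER_CUBIC))
E
python3 - <<'E'
from h import *
d=pickle.load(open("s0.pkl","rb"))
for n in d:
    print(n,proj(d[n],[[0,0,0],[207,563,231],[500,0,0],[0,500,0]]), -cam(d[n])[0].T@cam(d[n])[1])
crop(d["scene"],(235,165),70,60,10,"pics/s_c.png")
crop(d["top"],(255,165),70,60,10,"pics/t_c.png")
crop(d["scene"],(305,85),150,120,5,"pics/s_p.png")
crop(d["top"],(75,110),150,115,5,"pics/t_p.png")
E
```

```text
scene [[201.28344412 116.08277563]
 [346.20307121   7.9697396 ]
 [311.43846038 186.06423853]
 [289.10243281  52.01520369]] [ 923.10513452 -644.46120307  985.34496482]
top [[224.15250735 384.82033312]
 [-21.93612192 314.86245641]
 [226.74332903 206.36828147]
 [ 48.28418671 381.52207163]] [ 323.19821215 -161.72222141 1280.20213389]
```

View pics/s_c.png

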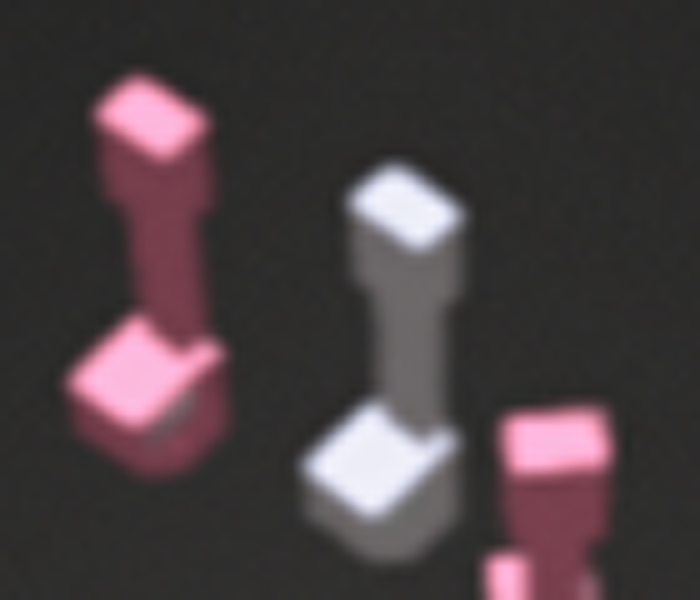

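View pics/t_c.png

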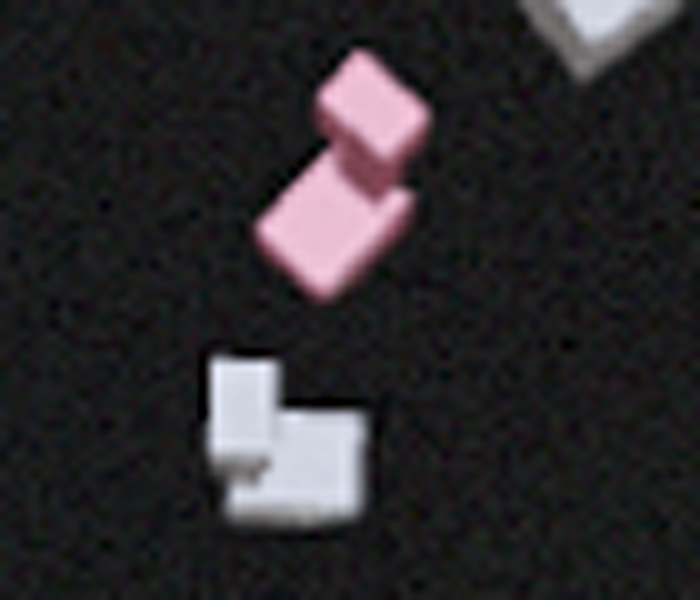

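View pics/s_p.png

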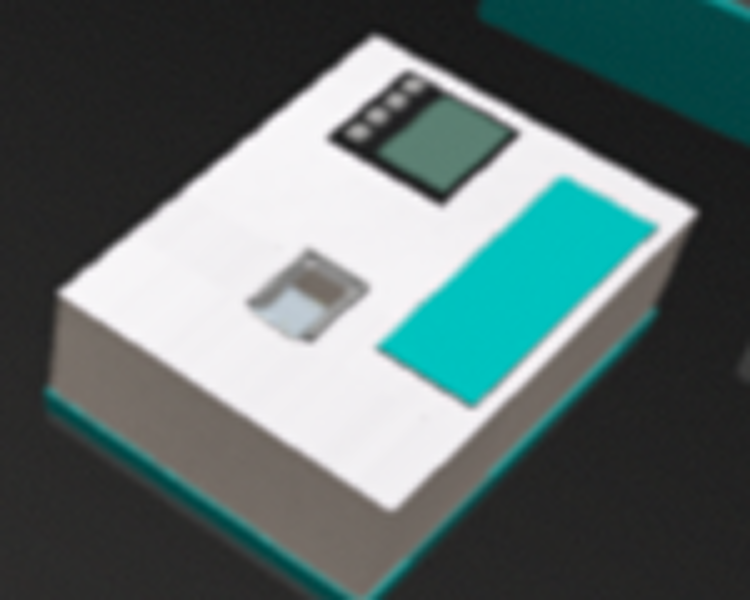

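View pics/t_p.png

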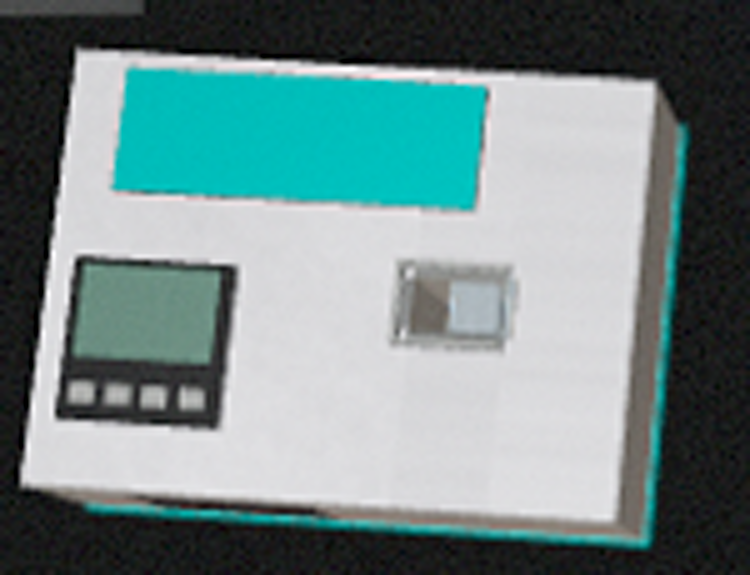

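```bash
cat > m.py <<'E'
from h import *
def poly_on(s,roi,cond,z,K=8):
    x,y,w,h=roi
    f=cv2.resize(s["frame"][y:y+h,x:x+w],None,fx=K,fy=K,interpolation=cv2.INTER_CUBIC)
    m=cond(f.astype(int)).astype(np.uint8)*255
    c=max(cv2.findContours(m,cv2.RETR_EXTERNAL,cv2.CHAIN_APPROX_NONE)[0],key=cv2.contourArea).reshape(-1,2)
    uv=(c+0.5)/K-0.5+[x,y]
    return onz(s,uv,z)[:,:2],uv
def rect(p):
    r=cv2.minAreaRect(cv2.convexHull(p.astype(np.float32))); return r, cv2.boxPoints(r).round(1).tolist()
E
python3 - <<'E'
from m import *
d=pickle.load(open("s0.pkl","rb"))
for n,roi in(("top",(75,110,150,115)),("scene",(305,85,150,105))):
    for T in(150,170,190):
        p,_=poly_on(d[n],roi,lambda f:f[...,1]>T,120); print(n,T,rect(p))
def wh(T): return lambda f:f.min(-1)>T
for n,roi in(("scene",(268,178,16,15)),("top",(274,198,10,15))):
    for T in(130,160,190):
        p,_=poly_on(d[n],roi,wh(T),142); print("head",n,T,rect(p))
for n,roi in(("scene",(263,204,20,16)),):
    for T in(130,160,190):
        p,_=poly_on(d[n],roi,wh(T),40); print("shoulder",n,T,rect(p))
for n,roi in(("scene",(244,170,14,13)),("scene",(283,203,16,10)),("top",(285,168,16,14))):
    p,_=poly_on(d[n],roi,lambda f:f[...,2]>180,142); print("pink",n,rect(p))
# top shoulder, corners by hand from the crop (10x)
uv=np.array([[365,410],[360,512],[225,515]])/10-.5+[255,165]
print(onz(d["top"],uv,40))
E
```

```text
top 150 (((592.5162963867188, 213.34706115722656), (321.76788330078125, 242.8670196533203), 86.3707504272461), [[461.1000061035156, 60.5], [703.5, 45.099998474121094], [723.9000244140625, 366.20001220703125], [481.5, 381.6000061035156]])
top 170 (((592.7107543945312, 213.56826782226562), (320.92144775390625, 241.73086547851562), 86.3695297241211), [[461.8999938964844, 61.099998474121094], [703.2000122070312, 45.79999923706055], [723.5, 366.1000061035156], [482.20001220703125, 381.3999938964844]])
top 190 (((593.0880126953125, 213.65643310546875), (319.71533203125, 240.43820190429688), 86.4024658203125), [[463.1000061035156, 61.70000076293945], [703.0, 46.599998474121094], [723.0999755859375, 365.70001220703125], [483.1000061035156, 380.70001220703125]])
scene 150 (((594.3479614257812, 211.47250366210938), (324.12481689453125, 243.5059814453125), 86.39380645751953), [[462.6000061035156, 57.400001525878906], [705.7000122070312, 42.099998474121094], [726.0999755859375, 365.6000061035156], [483.0, 380.8999938964844]])
scene 170 (((594.2229614257812, 211.55044555664062), (322.040954589843
[... 3185 characters left out ...]
9938964844, -183.5], [423.79998779296875, -164.39999389648438]])
pink scene (((564.0347900390625, -186.8190460205078), (26.19322395324707, 18.30880355834961), 45.27596664428711), [[548.2999877929688, -189.6999969482422], [561.2999877929688, -202.60000610351562], [579.7999877929688, -184.0], [566.7000122070312, -171.10000610351562]])
pink top (((562.3728637695312, -185.8616485595703), (25.29174041748047, 17.14287567138672), 47.81929016113281), [[547.5, -189.5], [560.2000122070312, -201.0], [577.2000122070312, -182.1999969482422], [564.5, -170.6999969482422]])
[[ 497.02662812 -185.57225589   40.        ]
 [ 468.19767136 -184.11143299   40.        ]
 [ 467.33485955 -146.32794403   40.        ]]
```

Run:
```python
from h import *
d=pickle.load(open("s0.pkl","rb"))
crop(d["scene"],(350,130),34,28,22,"pics/s_q.png")
crop(d["top"],(150,158),32,26,22,"pics/t_q.png")
uv=np.array([[208,355],[280,357],[272,460],[208,458]])/10-.5+[255,165]
print(onz(d["top"],uv,142),onz(d["top"],uv,142).mean(0))
```

```text
[[ 497.0460657  -143.11536051  142.        ]
 [ 496.53286633 -161.70071889  142.        ]
 [ 469.72886022 -159.65540298  142.        ]
 [ 470.23952528 -143.18811403  142.        ]] [ 483.38682938 -151.9148991   142.        ]
```

View pics/s_q.png

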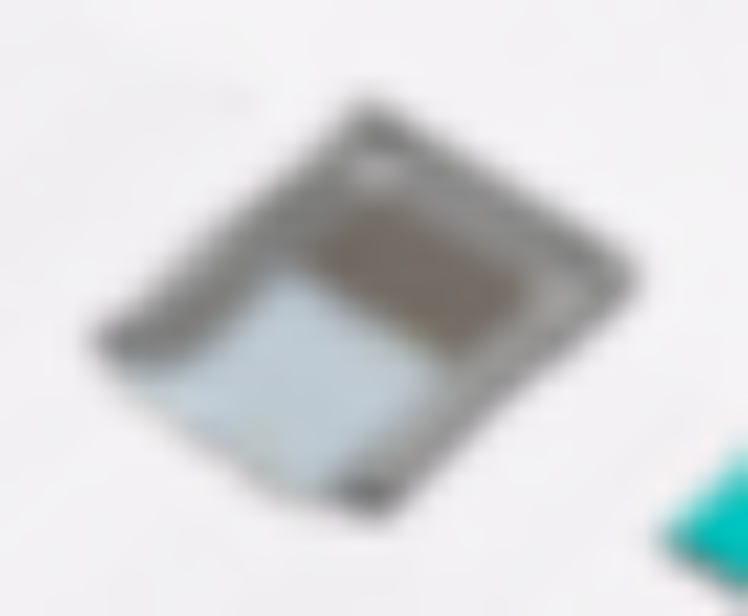

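View pics/t_q.png

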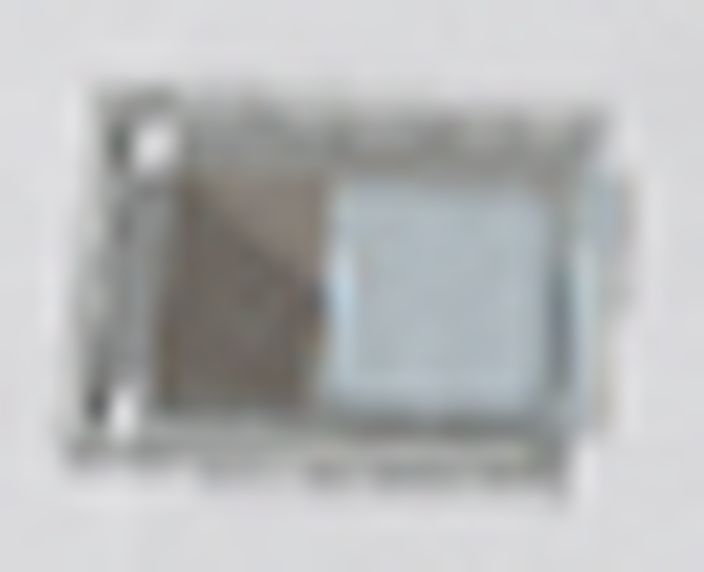

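Run:
```python
from h import *
d=pickle.load(open("s0.pkl","rb"))
T=lambda a:(np.array(a)+.5)/22-.5+[150,158]
S=lambda a:(np.array(a)+.5)/22-.5+[350,130]
t=T([[325,297],[332,185],[318,405],[180,180],[160,400]]);s=S([[360,311],[280,268],[440,355],[372,200],[525,290]])
print("topedge",onz(d["top"],t,117));print("scene",onz(d["scene"],s,117))
print(tri(d["top"],t[:1],d["scene"],s[:1]))
# collar outer corners at deck
print("collar top",onz(d["top"],T([[85,90],[65,455],[600,105],[570,490]]),123))
print("collar scene",onz(d["scene"],S([[370,95],[640,275],[90,340],[370,520]]),123))
from scipy.spatial.transform import Rotation as Ro
print(Ro.from_euler('xyz',[ -95.96684329,   89.9050431 , -116.18149462],degrees=True).as_matrix().round(4))
```

```text
topedge [[579.20881248 154.56605825 117.        ]
 [593.14581431 154.2653768  117.        ]
 [565.8163242  154.89096794 117.        ]
 [593.82112771 172.99569595 117.        ]
 [566.4734998  174.29569108 117.        ]]
scene [[577.61396373 154.55131961 117.        ]
 [564.82962925 154.393309   117.        ]
 [590.39817989 154.55235731 117.        ]
 [567.42740103 173.20994855 117.        ]
 [592.69983001 172.13700278 117.        ]]
[[578.48147765 153.77361432 118.41521268   1.10020838]]
collar top [[603.65165821 183.41199513 123.        ]
 [558.46670301 183.87741914 123.        ]
 [601.59881084 120.26165781 123.        ]
 [554.06456368 122.20427205 123.        ]]
collar scene [[558.71706183 184.26699913 123.        ]
 [605.41827296 178.76042129 123.        ]
 [555.03883885 121.40356107 123.        ]
 [601.82679758 117.87069811 123.        ]]
[[-7.000e-04  3.455e-01  9.384e-01]
 [-1.500e-03  9.384e-01 -3.455e-01]
 [-1.000e+00 -1.600e-03 -2.000e-04]]
```

Call:
drive_tool:
  deltas:
    - [0, 0, -0.0288, 0.0254, -0.0176, 0, 0]
    - [0, 0, -0.0576, 0.0507, -0.0353, 0, 0]
    - [0, 0, -0.0864, 0.0761, -0.0529, 0, 0]
    - [0, 0, -0.1152, 0.1015, -0.0705, 0, 0]
    - [0, 0, -0.144, 0.1268, -0.088, 0, 0]
    - [0, 0, -0.1728, 0.1522, -0.1058, 0, 0]
    - [0, 0, -0.2016, 0.1776, -0.1234, 0, 0]
    - [0, 0, -0.2304, 0.2029, -0.141, 0, 0]
    - [0, 0, -0.2592, 0.2283, -0.1587, 0, 0]
    - [0, 0, -0.288, 0.2537, -0.1763, 0, 0]
  squeeze: 60

```text
time: 0.93
tool_pos: [345.8, 203.4, 231.0]
tcp_rot: [-119.9, 90.0, -129.9]
ft_force: [1.7, -1.5, 0.4]
finger_gap: 85.5
```

Call:
drive_tool:
  deltas:
    - [0, 0, -0.0329, 0.0199, -0.0176, 0, 0]
    - [0, 0, -0.0657, 0.0398, -0.0353, 0, 0]
    - [0, 0, -0.0986, 0.0596, -0.0529, 0, 0]
    - [0, 0, -0.1314, 0.0795, -0.0705, 0, 0]
    - [0, 0, -0.1643, 0.0994, -0.088, 0, 0]
    - [0, 0, -0.1972, 0.1193, -0.1058, 0, 0]
    - [0, 0, -0.23, 0.1392, -0.1234, 0, 0]
    - [0, 0, -0.2629, 0.159, -0.141, 0, 0]
    - [0, 0, -0.3, 0.1815, -0.16, 0, 0]
    - [0, 0, -0.3286, 0.1988, -0.1763, 0, 0]

```text
time: 1.77
tool_pos: [484.0, -155.9, 230.8]
tcp_rot: [-155.0, 90.0, -155.0]
ft_force: [-0.4, 0.0, 1.4]
finger_gap: 85.2
```

Run:
```python
from bench import *
from scipy.spatial.transform import Rotation as Ro
s=sense();print(s["tool_pos"],s["joint_pos"].round(1),s["ft_force"]);print(Ro.from_euler('xyz',s["tcp_rot"],degrees=True).as_matrix().round(4))
from h import *
for n in("scene","top"):
    p=snapshot(n); cv2.imwrite(f"pics/{n}1.png",p["frame"])
```

```text
[ 484.02699317 -155.87272611  230.82265501] [ -23.6   -6.8   99.6   -0.    87.2 -113.6] [-0.42230986  0.02043893  1.35665807]
[[-3.e-04 -0.e+00  1.e+00]
 [-2.e-04  1.e+00  0.e+00]
 [-1.e+00 -2.e-04 -3.e-04]]
```

View pics/scene1.png

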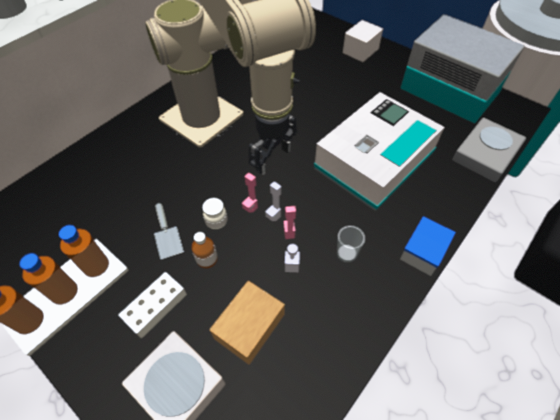

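View pics/top1.png

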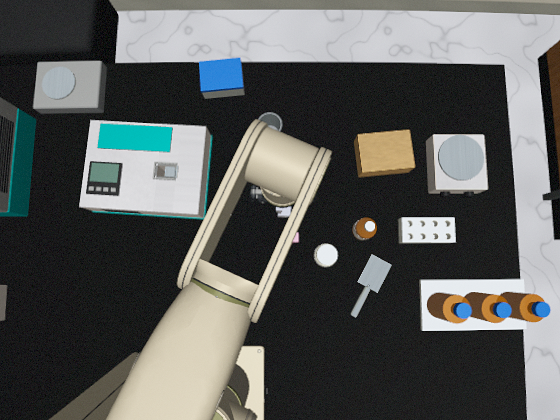

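Run:
```python
from bench import *
from h import *
s=sense();print(s["tool_pos"],s["tcp_rot"],s["ft_force"])
d=pickle.load(open("s0.pkl","rb"));print(proj(d["scene"],[s["tool_pos"]]))
```

```text
[ 484.19369319 -157.62556897  230.19173722] [-148.79811895   89.90243743 -149.02303804] [-0.77557538  0.47665037  0.7631843 ]
[[273.29135166 164.63276743]]
```

Call:
drive_tool:
  deltas:
    - [0, 0.014, 0, 0, 0, 0, 0]
    - [0, 0.028, 0, 0, 0, 0, 0]
    - [0, 0.042, 0, 0, 0, 0, 0]
    - [0, 0.056, 0, 0, 0, 0, 0]
    - [0, 0.07, 0, 0, 0, 0, 0]
    - [0, 0.085, 0, 0, 0, 0, 0]
    - [0, 0.1, 0, 0, 0, 0, 0]
    - [0, 0.115, 0, 0, 0, 0, 0]
    - [0, 0.125, 0, 0, 0, 0, 0]
    - [0, 0.125, 0, 0, 0, 0, 0]

```text
time: 2.7
tool_pos: [481.9, -152.1, 103.5]
tcp_rot: [155.7, 89.7, 155.7]
ft_force: [0.2, -0.6, 0.1]
finger_gap: 85.8
```

Run:
```python
from bench import *
from h import *
for n in("scene",):
    p=snapshot(n); crop(p,(220,120),90,110,6,"pics/s2.png")
s=sense();print(s["tool_pos"],s["tcp_rot"],s["ft_force"])
```

```text
[ 482.71270419 -152.45784106  105.00401724] [155.29112404  89.8259308  155.29235839] [-0.23984618  0.24310388  0.26049438]
```

View pics/s2.png

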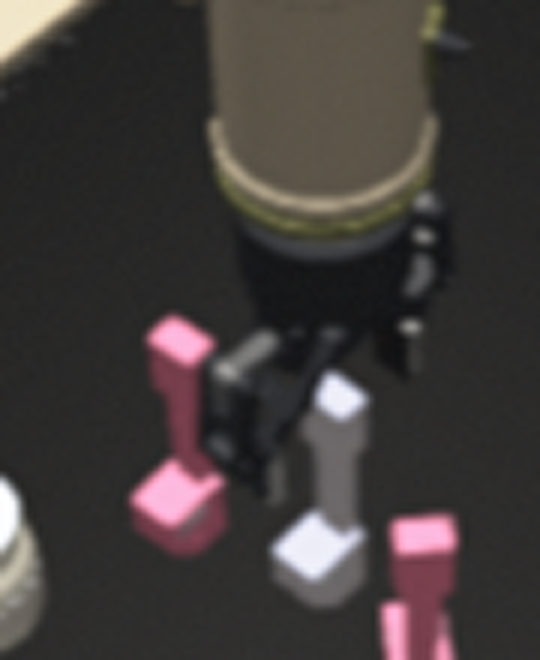

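Call:
drive_tool:
  deltas:
    - [100, 0, 0, 0, 0, 0, 0]
    - [150, 0, 0, 0, 0, 0, 0]
    - [170, 0, 0, 0, 0, 0, 0]
    - [190, 0, 0, 0, 0, 0, 0]
    - [200, 0, 0, 0, 0, 0, 0]
    - [210, 0, 0, 0, 0, 0, 0]
    - [225, 0, 0, 0, 0, 0, 0]
    - [255, 0, 0, 0, 0, 0, 0]
    - [255, 0, 0, 0, 0, 0, 0]
    - [255, 0, 0, 0, 0, 0, 0]
  squeeze: 80

```text
time: 3.58
tool_pos: [484.2, -153.1, 106.8]
tcp_rot: [15.2, 90.0, 15.2]
ft_force: [-0.1, 2.5, 5.6]
finger_gap: 14.9
```

Run:
```python
from bench import *
from h import *
p=snapshot("scene"); crop(p,(220,120),90,110,6,"pics/s3.png")
s=sense();print(s["tool_pos"],s["tcp_rot"],s["ft_force"],s["finger_gap"])
```

```text
[ 484.19267417 -153.13520889  106.78578912] [15.98254012 89.96046072 15.97314702] [-0.69893375  3.38182372  6.07650578] 14.915013187808649
```

View pics/s3.png

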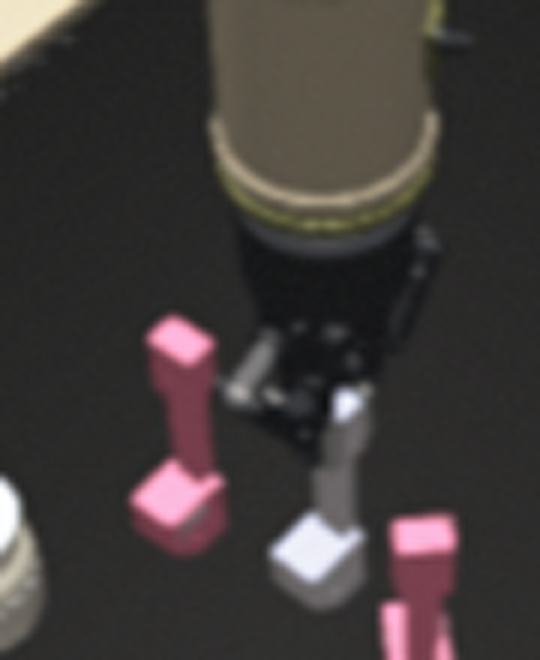

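Call:
drive_tool:
  deltas:
    - [255, -0.005, 0, 0, 0, 0, 0]
    - [255, -0.015, 0, 0, 0, 0, 0]
    - [255, -0.03, 0, 0, 0, 0, 0]
    - [255, -0.05, 0, 0, 0, 0, 0]
    - [255, -0.07, 0, 0, 0, 0, 0]
    - [255, -0.09, 0, 0, 0, 0, 0]
    - [255, -0.11, 0, 0, 0, 0, 0]
    - [255, -0.13, 0, 0, 0, 0, 0]
    - [255, -0.145, 0, 0, 0, 0, 0]
    - [255, -0.155, 0, 0, 0, 0, 0]

```text
time: 4.47
tool_pos: [484.3, -153.7, 263.8]
tcp_rot: [-31.6, 89.9, -31.6]
ft_force: [-0.0, -0.6, -2.3]
finger_gap: 15.3
```

Run:
```python
from bench import *
from h import *
p=snapshot("scene"); crop(p,(220,70),100,110,6,"pics/s4.png")
s=sense();print(s["tool_pos"],s["tcp_rot"],s["ft_force"],s["finger_gap"])
```

```text
[ 484.84405183 -153.88572486  265.26578735] [-27.18171276  89.7440744  -27.20276287] [-0.13740095 -0.59152941 -0.78409293] 15.145255072933223
```

View pics/s4.png

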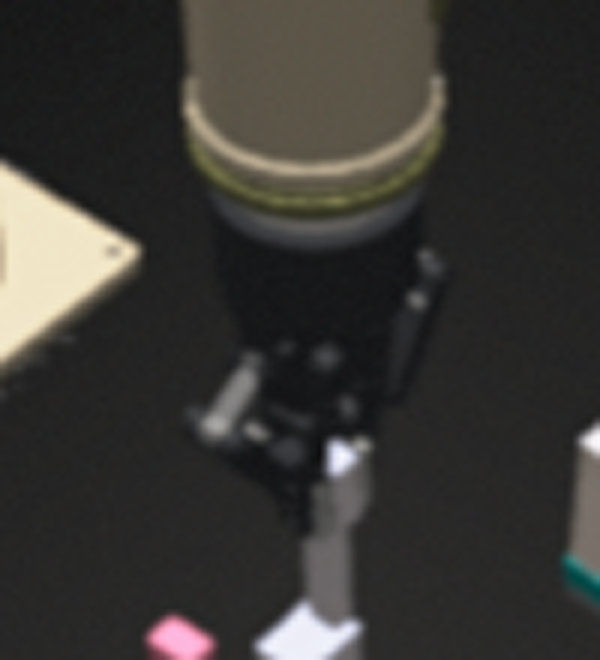

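Call:
drive_tool:
  deltas:
    - [255, 0, 0.01, 0.003, 0.002, 0, 0]
    - [255, 0, 0.0385, 0.0115, 0.0076, 0, 0]
    - [255, 0, 0.077, 0.023, 0.015, 0, 0]
    - [255, 0, 0.1156, 0.0344, 0.0226, 0, 0]
    - [255, 0, 0.154, 0.0458, 0.03, 0, 0]
    - [255, 0, 0.1926, 0.0573, 0.0377, 0, 0]
    - [255, 0, 0.231, 0.0688, 0.0453, 0, 0]
    - [255, 0, 0.27, 0.0802, 0.053, 0, 0]
    - [255, 0, 0.302, 0.09, 0.0595, 0, 0]
    - [255, 0, 0.321, 0.0955, 0.063, 0, 0]

```text
time: 5.35
tool_pos: [578.6, 172.1, 259.0]
tcp_rot: [170.1, 89.8, 166.6]
ft_force: [0.8, -0.7, -2.8]
finger_gap: 14.9
```

Call:
drive_tool:
  deltas:
    - [255, 0, 0, 0, 0, 0, 0]
    - [255, 0, 0, 0, 0, 0, 0]
    - [255, 0, 0, 0, 0, 0, 0]
    - [255, 0, 0, 0, 0, 0, 0]
    - [255, 0, 0, 0, 0, 0, 0]
    - [255, 0, 0, 0, 0, 0, 0]
    - [255, 0, 0, 0, 0, 0, 0]
    - [255, 0, 0, 0, 0, 0, 0]
    - [255, 0, 0, 0, 0, 0, 0]
    - [255, 0, 0, 0, 0, 0, 0]

```text
time: 6.18
tool_pos: [579.5, 167.6, 261.4]
tcp_rot: [23.9, 90.0, 20.2]
ft_force: [0.1, 0.3, -2.5]
finger_gap: 15.1
```

Run:
```python
from bench import *
from h import *
from scipy.spatial.transform import Rotation as Ro
d={}
for n in ("scene","top"): d[n]=snapshot(n)
pickle.dump(d,open("s5.pkl","wb"))
crop(d["scene"],(320,50),100,110,6,"pics/s5.png");crop(d["top"],(100,120),120,100,6,"pics/t5.png")
s=sense();print(s["tool_pos"],s["ft_force"],s["finger_gap"],s["joint_pos"].round(1));print(Ro.from_euler('xyz',s["tcp_rot"],degrees=True).as_matrix().round(4))
```

```text
[579.44895643 167.68227299 261.33322135] [-0.56231706  0.08350431 -2.83620771] 14.933159631136693 [ 11.3   7.4  82.3   0.   90.4 -75.1]
[[ 1.00e-04  6.32e-02  9.98e-01]
 [ 0.00e+00  9.98e-01 -6.32e-02]
 [-1.00e+00  0.00e+00  1.00e-04]]
```

View pics/s5.png

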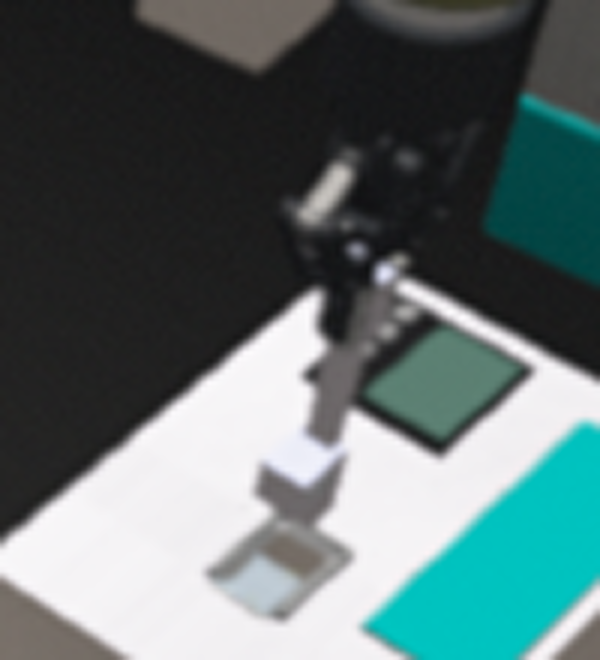

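View pics/t5.png

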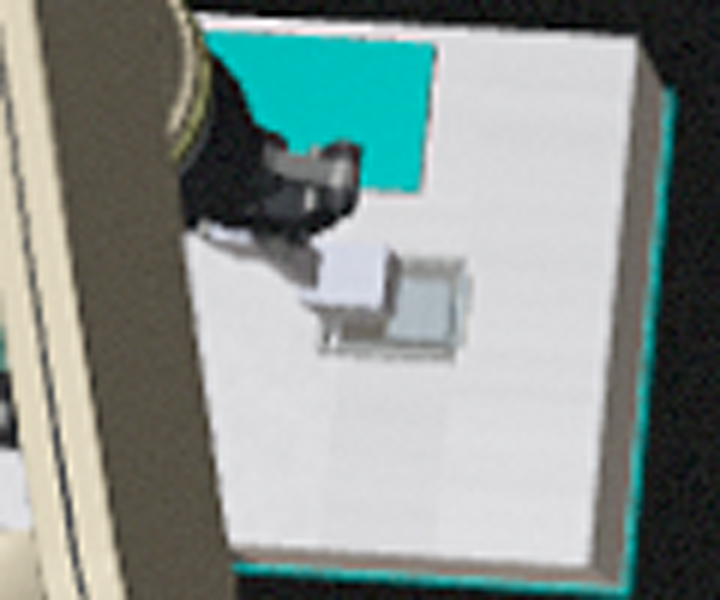

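Run:
```python
from h import *
d=pickle.load(open("s5.pkl","rb"))
crop(d["scene"],(355,115),34,28,22,"pics/s6.png")
crop(d["top"],(145,152),34,26,22,"pics/t6.png")
f=np.array([[-13,-18],[13,-18],[13,18],[-13,18]]);a=np.radians(-3.6);R=np.array([[np.cos(a),-np.sin(a)],[np.sin(a),np.cos(a)]])
P=np.c_[(f@R.T)+[578.65,154.2],np.full(4,194.6)]
print("expected scene crop",(proj(d["scene"],P)-[355,115]+.5)*22,"top",(proj(d["top"],P)-[145,152]+.5)*22)
```

```text
expected scene crop [[191.75142846 245.78313154]
 [357.0292887  344.37434657]
 [524.06477434 199.64429071]
 [359.40513867 103.65665636]] top [[405.05018071 408.74290646]
 [428.47797706 185.85247662]
 [117.47366743 167.5781932 ]
 [ 93.02726366 390.07650043]]
```

View pics/s6.png

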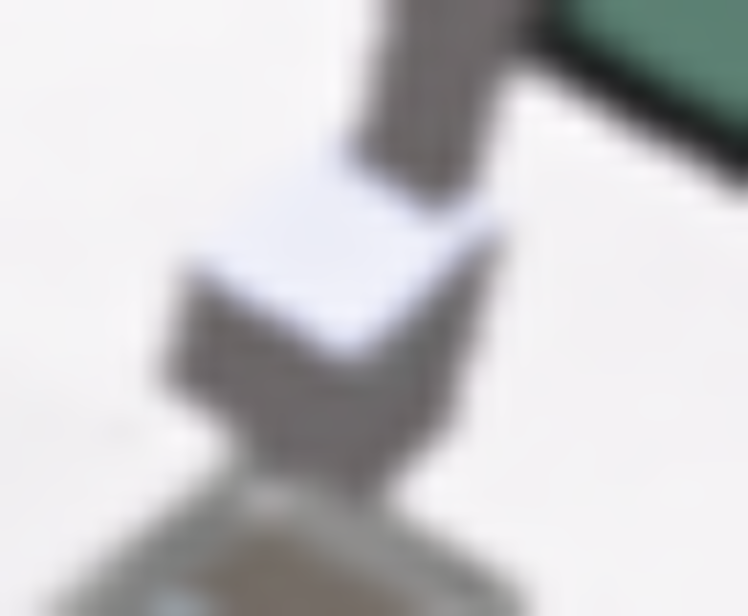

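View pics/t6.png

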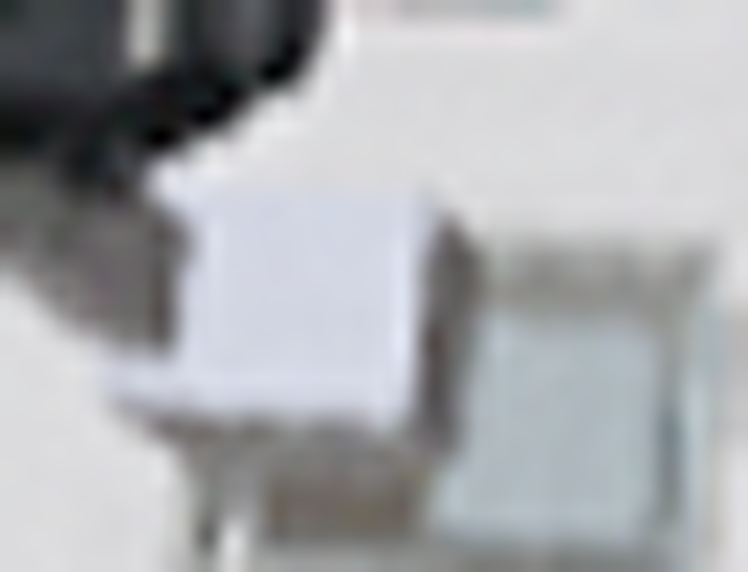

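Run:
```python
from h import *
d=pickle.load(open("s5.pkl","rb"))
S=lambda a:(np.array(a)+.5)/22-.5+[355,115]
T=lambda a:(np.array(a)+.5)/22-.5+[145,152]
s=S([[188,262],[350,360]]);t=T([[410,420],[435,195]])
q=tri(d["top"],t,d["scene"],s);print(q)
for z in(192.6,194.6): print(onz(d["top"],t,z),onz(d["scene"],s,z))
m=q[:,:3].mean(0);a=np.radians(-3.6);print(m[:2]+18*np.array([-np.sin(a),np.cos(a)]))
```

```text
[[5.64153677e+02 1.37533589e+02 1.91008308e+02 4.74023027e-01]
 [5.90131130e+02 1.35416231e+02 1.91553869e+02 5.21177604e-02]]
[[563.62210728 136.92118091 192.6       ]
 [589.85458519 135.11154234 192.6       ]] [[564.99981487 136.19701942 192.6       ]
 [590.58404596 134.41392389 192.6       ]]
[[563.17998991 136.37200324 194.6       ]
 [589.36422871 134.56569243 194.6       ]] [[565.90327143 134.22751282 194.6       ]
 [591.42295659 132.44891582 194.6       ]]
[578.27263286 154.43939091]
```

Call:
drive_tool:
  deltas:
    - [255, 0.002, 0, 0, 0, 0, 0]
    - [255, 0.006, 0, 0, 0, 0, 0]
    - [255, 0.01, 0, 0, 0, 0, 0]
    - [255, 0.014, 0, 0, 0, 0, 0]
    - [255, 0.018, 0, 0, 0, 0, 0]
    - [255, 0.021, 0, 0, 0, 0, 0]
    - [255, 0.024, 0, 0, 0, 0, 0]
    - [255, 0.025, 0, 0, 0, 0, 0]
    - [255, 0.026, 0, 0, 0, 0, 0]
    - [255, 0.026, 0, 0, 0, 0, 0]

```text
time: 7.12
tool_pos: [579.4, 167.7, 235.1]
tcp_rot: [-176.1, 90.0, -179.8]
ft_force: [-0.5, 0.8, -3.2]
finger_gap: 15.2
```

Call:
drive_tool:
  deltas:
    - [255, 0.001, 0, 0, 0, 0, 0]
    - [255, 0.002, 0, 0, 0, 0, 0]
    - [255, 0.003, 0, 0, 0, 0, 0]
    - [255, 0.004, 0, 0, 0, 0, 0]
    - [255, 0.005, 0, 0, 0, 0, 0]
    - [255, 0.006, 0, 0, 0, 0, 0]
    - [255, 0.007, 0, 0, 0, 0, 0]
    - [255, 0.008, 0, 0, 0, 0, 0]
    - [255, 0.009, 0, 0, 0, 0, 0]
    - [255, 0.01, 0, 0, 0, 0, 0]

```text
time: 7.95
tool_pos: [579.6, 167.8, 225.4]
tcp_rot: [12.6, 90.0, 9.0]
ft_force: [0.7, 0.5, -0.4]
finger_gap: 14.8
```

Run:
```python
from bench import *
from h import *
d={}
for n in ("scene","top"): d[n]=snapshot(n)
pickle.dump(d,open("s7.pkl","wb"))
crop(d["scene"],(340,100),60,60,10,"pics/s7.png");crop(d["top"],(130,140),70,60,10,"pics/t7.png")
s=sense();print(s["time"],s["tool_pos"],s["ft_force"],s["wrist_torque"],s["finger_gap"])
```

```text
8.05 [579.56963541 167.72913583 225.3486305 ] [ 0.32537181 -0.17803231 -1.07626591] [ 0.0388809  -0.12395485  0.03249642] 15.477276942636587
```

View pics/s7.png

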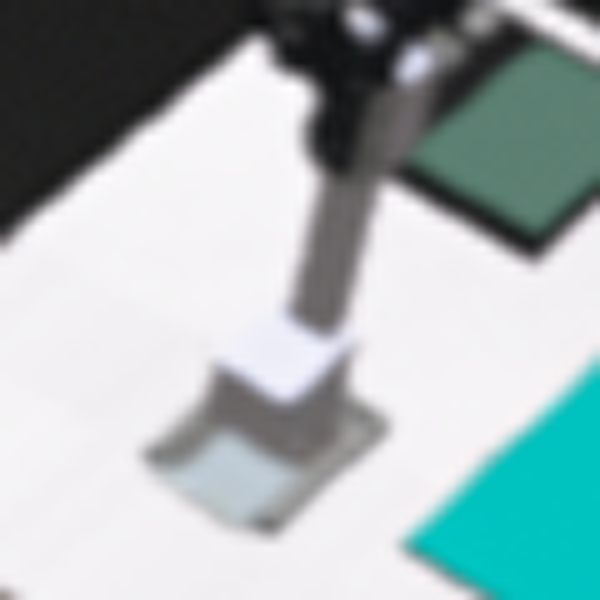

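View pics/t7.png

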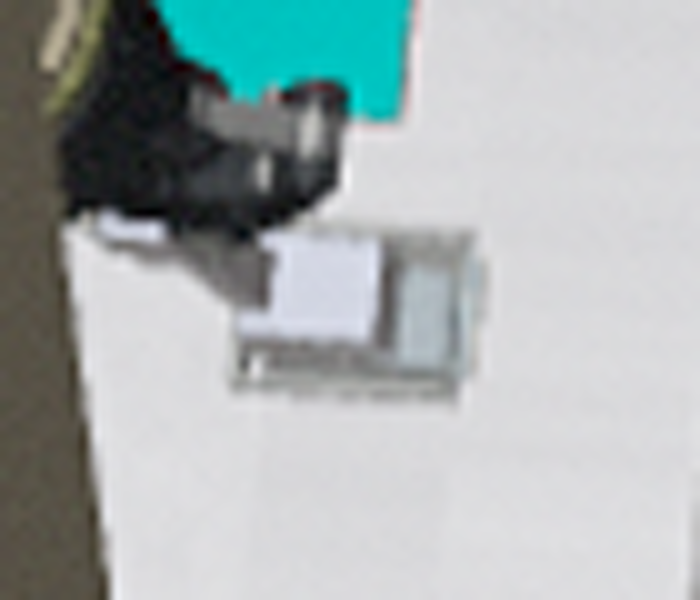

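Call:
drive_tool:
  deltas:
    - [255, 0.0015, 0, 0, 0, 0, 0]
    - [255, 0.003, 0, 0, 0, 0, 0]
    - [255, 0.0045, 0, 0, 0, 0, 0]
    - [255, 0.006, 0, 0, 0, 0, 0]
    - [255, 0.0075, 0, 0, 0, 0, 0]
    - [255, 0.009, 0, 0, 0, 0, 0]
    - [255, 0.0105, 0, 0, 0, 0, 0]
    - [255, 0.012, 0, 0, 0, 0, 0]
    - [255, 0.0135, 0, 0, 0, 0, 0]
    - [255, 0.015, 0, 0, 0, 0, 0]

```text
time: 8.88
tool_pos: [579.6, 167.9, 210.3]
tcp_rot: [37.4, 90.0, 33.8]
ft_force: [1.9, 0.8, 0.6]
finger_gap: 15.2
```

Call:
drive_tool:
  deltas:
    - [255, 0.0015, 0, 0, 0, 0, 0]
    - [255, 0.003, 0, 0, 0, 0, 0]
    - [255, 0.0045, 0, 0, 0, 0, 0]
    - [255, 0.006, 0, 0, 0, 0, 0]
    - [255, 0.0075, 0, 0, 0, 0, 0]
    - [255, 0.009, 0, 0, 0, 0, 0]
    - [255, 0.0105, 0, 0, 0, 0, 0]
    - [255, 0.012, 0, 0, 0, 0, 0]
    - [255, 0.0135, 0, 0, 0, 0, 0]
    - [255, 0.015, 0, 0, 0, 0, 0]

```text
time: 9.72
tool_pos: [579.7, 168.3, 196.0]
tcp_rot: [48.4, 89.9, 44.8]
ft_force: [1.0, 3.5, 5.7]
finger_gap: 14.8
```

Run:
```python
from bench import *
from h import *
d={}
for n in ("scene","top"): d[n]=snapshot(n)
crop(d["scene"],(340,100),60,60,10,"pics/s8.png");crop(d["top"],(130,140),70,60,10,"pics/t8.png")
s=sense();print(s["time"],s["tool_pos"],s["ft_force"],s["wrist_torque"],s["finger_gap"])
```

```text
9.8167 [579.65298015 168.39475604 195.73480817] [0.89638355 3.73494943 5.3934708 ] [ 0.75722274 -0.26098048  0.06253373] 15.116500834280105
```

View pics/s8.png

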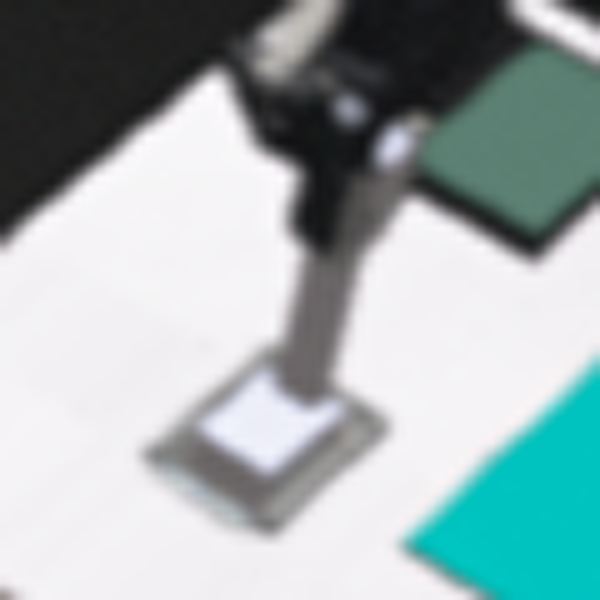

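View pics/t8.png

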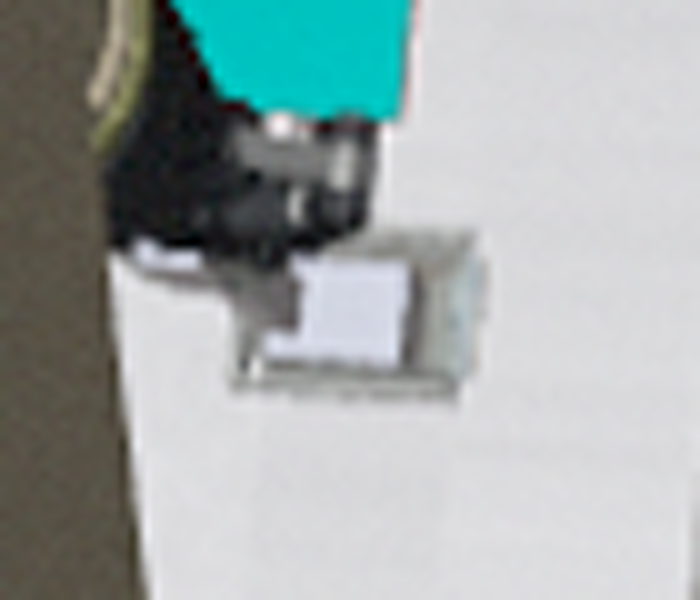

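Call:
drive_tool:
  deltas:
    - [255, 0.001, 0, 0, 0, 0, 0]
    - [255, 0.002, 0, 0, 0, 0, 0]
    - [255, 0.003, 0, 0, 0, 0, 0]
    - [255, 0.004, 0, 0, 0, 0, 0]
    - [255, 0.005, 0, 0, 0, 0, 0]
    - [255, 0.006, 0, 0, 0, 0, 0]
    - [255, 0.007, 0, 0, 0, 0, 0]
    - [255, 0.008, 0, 0, 0, 0, 0]
    - [255, 0.009, 0, 0, 0, 0, 0]
    - [255, 0.01, 0, 0, 0, 0, 0]

```text
time: 10.65
tool_pos: [579.6, 167.7, 185.3]
tcp_rot: [0.2, 90.0, -3.4]
ft_force: [0.7, 3.5, 7.3]
finger_gap: 15.1
```

Call:
drive_tool:
  deltas:
    - [255, 0.001, 0, 0, 0, 0, 0]
    - [255, 0.002, 0, 0, 0, 0, 0]
    - [255, 0.003, 0, 0, 0, 0, 0]
    - [255, 0.004, 0, 0, 0, 0, 0]
    - [255, 0.005, 0, 0, 0, 0, 0]
    - [255, 0.006, 0, 0, 0, 0, 0]
    - [255, 0.007, 0, 0, 0, 0, 0]
    - [255, 0.008, 0, 0, 0, 0, 0]
    - [255, 0.009, 0, 0, 0, 0, 0]
    - [255, 0.01, 0, 0, 0, 0, 0]

```text
time: 11.48
tool_pos: [579.5, 167.9, 174.8]
tcp_rot: [94.7, 90.0, 91.1]
ft_force: [3.8, 5.5, 2.3]
finger_gap: 14.9
```

Call:
drive_tool:
  deltas:
    - [255, 0.001, 0, 0, 0, 0, 0]
    - [255, 0.002, 0, 0, 0, 0, 0]
    - [255, 0.003, 0, 0, 0, 0, 0]
    - [255, 0.004, 0, 0, 0, 0, 0]
    - [255, 0.005, 0, 0, 0, 0, 0]
    - [255, 0.006, 0, 0, 0, 0, 0]
    - [255, 0.007, 0, 0, 0, 0, 0]
    - [255, 0.008, 0, 0, 0, 0, 0]
    - [255, 0.009, 0, 0, 0, 0, 0]
    - [255, 0.01, 0, 0, 0, 0, 0]

```text
time: 12.32
tool_pos: [579.5, 167.9, 164.8]
tcp_rot: [90.3, 90.0, 86.7]
ft_force: [3.4, 5.7, 1.5]
finger_gap: 15.0
```

Run:
```python
from bench import *
from h import *
d={}
for n in ("scene","top"): d[n]=snapshot(n)
crop(d["scene"],(340,100),60,60,10,"pics/s9.png");crop(d["top"],(130,140),70,60,10,"pics/t9.png")
s=sense();print(s["time"],s["tool_pos"],s["ft_force"],s["wrist_torque"],s["finger_gap"])
```

```text
12.4167 [579.44572494 167.90495516 164.62033115] [2.83673417 5.42746757 0.63938008] [ 1.20375599 -0.80043092  0.09917301] 15.110010820239406
```

View pics/s9.png

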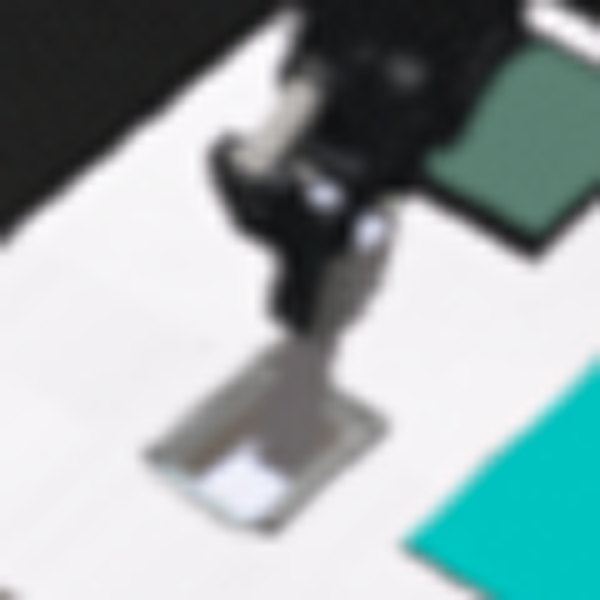

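View pics/t9.png

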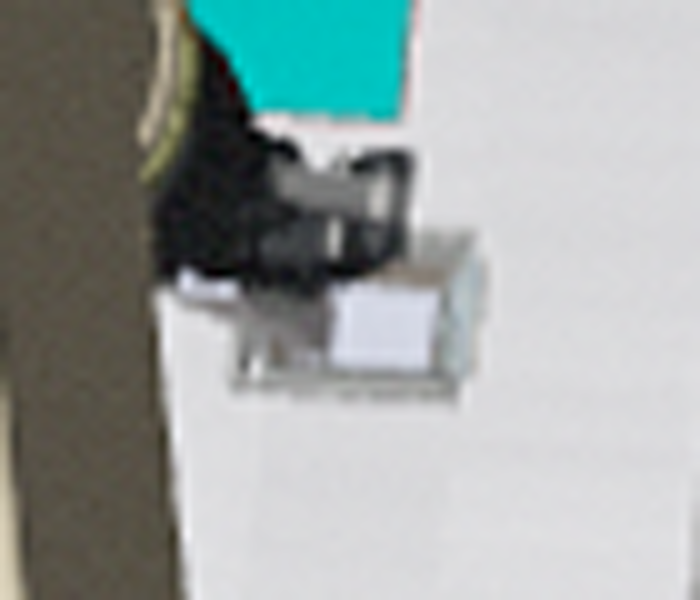

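Call:
drive_tool:
  deltas:
    - [255, 0.001, 0, 0.0003, 0, 0, 0]
    - [255, 0.002, 0, 0.0006, 0, 0, 0]
    - [255, 0.003, 0, 0.0008, 0, 0, 0]
    - [255, 0.004, 0, 0.0008, 0, 0, 0]
    - [255, 0.005, 0, 0.0008, 0, 0, 0]
    - [255, 0.006, 0, 0.0008, 0, 0, 0]
    - [255, 0.007, 0, 0.0008, 0, 0, 0]
    - [255, 0.008, 0, 0.0008, 0, 0, 0]
    - [255, 0.0085, 0, 0.0008, 0, 0, 0]
    - [255, 0.009, 0, 0.0008, 0, 0, 0]

```text
time: 13.25
tool_pos: [579.8, 167.0, 155.5]
tcp_rot: [-140.6, 89.9, -144.3]
ft_force: [0.9, -0.2, -2.5]
finger_gap: 15.3
```

Run:
```python
from bench import *
from h import *
d={}
for n in ("scene","top"): d[n]=snapshot(n)
crop(d["scene"],(340,100),60,60,10,"pics/s10.png");crop(d["top"],(130,140),70,60,10,"pics/t10.png")
s=sense();print(s["time"],s["tool_pos"],s["ft_force"],s["wrist_torque"],s["finger_gap"])
```

```text
13.35 [579.72667238 167.0585243  155.52975089] [ 1.43416703 -1.29741042 -4.18871696] [-0.20958761 -0.36210985  0.09108739] 14.97150503259394
```

View pics/s10.png

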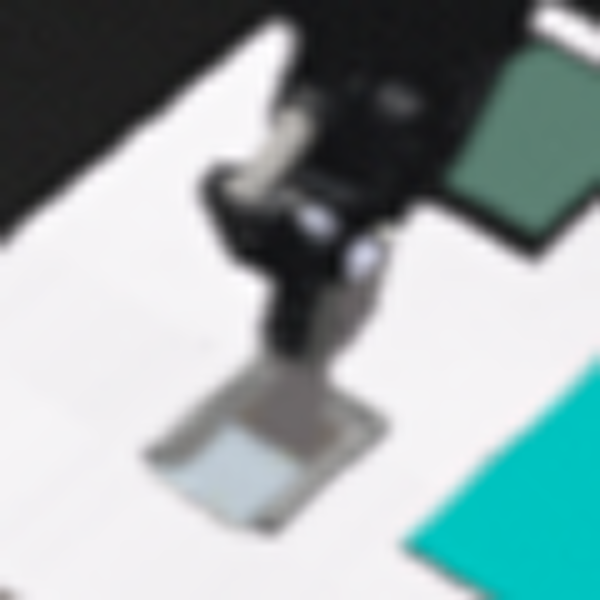

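View pics/t10.png

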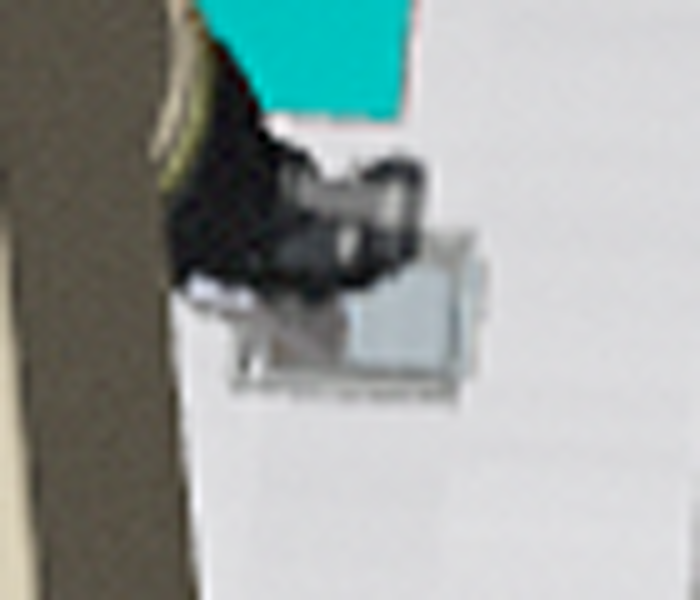

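Call:
drive_tool:
  deltas:
    - [255, 0.0005, 0, 0, 0, 0, 0]
    - [255, 0.001, 0, 0, 0, 0, 0]
    - [255, 0.0015, 0, 0, 0, 0, 0]
    - [255, 0.002, 0, 0, 0, 0, 0]
    - [255, 0.0025, 0, 0, 0, 0, 0]
    - [255, 0.003, 0, 0, 0, 0, 0]
    - [255, 0.0035, 0, 0, 0, 0, 0]
    - [255, 0.004, 0, 0, 0, 0, 0]
    - [255, 0.004, 0, 0, 0, 0, 0]
    - [255, 0.004, 0, 0, 0, 0, 0]

```text
time: 14.18
tool_pos: [580.2, 167.7, 152.2]
tcp_rot: [-161.1, 90.0, -164.7]
ft_force: [-0.7, -0.0, -2.4]
finger_gap: 15.1
```

Call:
drive_tool:
  deltas:
    - [255, 0.0005, 0, 0, 0, 0, 0]
    - [255, 0.001, 0, 0, 0, 0, 0]
    - [255, 0.0013, 0, 0, 0, 0, 0]
    - [255, 0.0016, 0, 0, 0, 0, 0]
    - [255, 0.0018, 0, 0, 0, 0, 0]
    - [255, 0.002, 0, 0, 0, 0, 0]
    - [255, 0.002, 0, 0, 0, 0, 0]
    - [255, 0.002, 0, 0, 0, 0, 0]
    - [255, 0.002, 0, 0, 0, 0, 0]
    - [255, 0.002, 0, 0, 0, 0, 0]

```text
time: 15.02
tool_pos: [580.3, 167.7, 150.3]
tcp_rot: [-14.3, 90.0, -18.0]
ft_force: [1.0, -0.2, -2.9]
finger_gap: 15.1
```

Call:
drive_tool:
  deltas:
    - [255, 0.0005, 0, 0, 0, 0, 0]
    - [255, 0.001, 0, 0, 0, 0, 0]
    - [255, 0.0013, 0, 0, 0, 0, 0]
    - [255, 0.0016, 0, 0, 0, 0, 0]
    - [255, 0.0018, 0, 0, 0, 0, 0]
    - [255, 0.002, 0, 0, 0, 0, 0]
    - [255, 0.002, 0, 0, 0, 0, 0]
    - [255, 0.002, 0, 0, 0, 0, 0]
    - [255, 0.002, 0, 0, 0, 0, 0]
    - [255, 0.002, 0, 0, 0, 0, 0]

```text
time: 15.85
tool_pos: [580.2, 167.7, 148.3]
tcp_rot: [71.1, 90.0, 67.5]
ft_force: [0.3, 0.6, -3.3]
finger_gap: 15.1
```

Call:
drive_tool:
  deltas:
    - [255, 0.0005, 0, 0, 0, 0, 0]
    - [255, 0.001, 0, 0, 0, 0, 0]
    - [255, 0.0013, 0, 0, 0, 0, 0]
    - [255, 0.0016, 0, 0, 0, 0, 0]
    - [255, 0.0018, 0, 0, 0, 0, 0]
    - [255, 0.002, 0, 0, 0, 0, 0]
    - [255, 0.002, 0, 0, 0, 0, 0]
    - [255, 0.002, 0, 0, 0, 0, 0]
    - [255, 0.002, 0, 0, 0, 0, 0]
    - [255, 0.002, 0, 0, 0, 0, 0]

```text
time: 16.68
tool_pos: [580.3, 167.7, 146.3]
tcp_rot: [19.0, 90.0, 15.4]
ft_force: [-0.1, 0.0, -3.5]
finger_gap: 15.4
```

Nothing felt yet; foot about 80.5 mm down.

Call:
drive_tool:
  deltas:
    - [255, 0.0005, 0, 0, 0, 0, 0]
    - [255, 0.001, 0, 0, 0, 0, 0]
    - [255, 0.0013, 0, 0, 0, 0, 0]
    - [255, 0.0016, 0, 0, 0, 0, 0]
    - [255, 0.0018, 0, 0, 0, 0, 0]
    - [255, 0.002, 0, 0, 0, 0, 0]
    - [255, 0.002, 0, 0, 0, 0, 0]
    - [255, 0.002, 0, 0, 0, 0, 0]
    - [255, 0.002, 0, 0, 0, 0, 0]
    - [255, 0.002, 0, 0, 0, 0, 0]

```text
time: 17.52
tool_pos: [580.3, 167.7, 144.4]
tcp_rot: [12.1, 90.0, 8.4]
ft_force: [-0.7, -0.1, -0.3]
finger_gap: 15.0
```

Call:
drive_tool:
  deltas:
    - [255, 0.0002, 0, 0, 0, 0, 0]
    - [255, 0.0004, 0, 0, 0, 0, 0]
    - [255, 0.0006, 0, 0, 0, 0, 0]
    - [255, 0.0008, 0, 0, 0, 0, 0]
    - [255, 0.001, 0, 0, 0, 0, 0]
    - [255, 0.001, 0, 0, 0, 0, 0]
    - [255, 0.001, 0, 0, 0, 0, 0]
    - [255, 0.001, 0, 0, 0, 0, 0]
    - [255, 0.001, 0, 0, 0, 0, 0]
    - [255, 0.001, 0, 0, 0, 0, 0]

```text
time: 18.35
tool_pos: [580.3, 167.7, 143.4]
tcp_rot: [15.5, 90.0, 11.9]
ft_force: [-1.0, 0.1, 1.1]
finger_gap: 15.0
```

Call:
drive_tool:
  deltas:
    - [255, 0.0003, 0, 0, 0, 0, 0]
    - [255, 0.0006, 0, 0, 0, 0, 0]
    - [255, 0.0009, 0, 0, 0, 0, 0]
    - [255, 0.0012, 0, 0, 0, 0, 0]
    - [255, 0.0015, 0, 0, 0, 0, 0]
    - [255, 0.0015, 0, 0, 0, 0, 0]
    - [255, 0.0015, 0, 0, 0, 0, 0]
    - [255, 0.0015, 0, 0, 0, 0, 0]
    - [255, 0.0015, 0, 0, 0, 0, 0]
    - [255, 0.0015, 0, 0, 0, 0, 0]

```text
time: 19.18
tool_pos: [580.3, 167.7, 141.9]
tcp_rot: [18.5, 90.0, 14.9]
ft_force: [-1.4, -0.3, 3.4]
finger_gap: 15.1
```

Call:
drive_tool:
  deltas:
    - [255, 0.0002, 0, 0, 0, 0, 0]
    - [255, 0.0004, 0, 0, 0, 0, 0]
    - [255, 0.0006, 0, 0, 0, 0, 0]
    - [255, 0.0008, 0, 0, 0, 0, 0]
    - [255, 0.001, 0, 0, 0, 0, 0]
    - [255, 0.001, 0, 0, 0, 0, 0]
    - [255, 0.001, 0, 0, 0, 0, 0]
    - [255, 0.001, 0, 0, 0, 0, 0]
    - [255, 0.001, 0, 0, 0, 0, 0]
    - [255, 0.001, 0, 0, 0, 0, 0]

```text
time: 20.02
tool_pos: [580.3, 167.7, 140.9]
tcp_rot: [23.8, 90.0, 20.1]
ft_force: [-1.3, -0.0, 4.8]
finger_gap: 15.2
```

Run:
```python
from bench import *
from h import *
d={}
for n in ("scene","top"): d[n]=snapshot(n)
a=np.hstack([cv2.resize(d["scene"]["frame"][100:160,340:400],None,fx=6,fy=6,interpolation=2),cv2.resize(d["top"]["frame"][140:200,130:200],None,fx=6,fy=6,interpolation=2)])
cv2.imwrite("pics/st11.png",a)
s=sense();print(s["time"],s["tool_pos"],s["ft_force"],s["wrist_torque"],s["finger_gap"])
```

```text
20.1167 [580.34788157 167.67608571 140.9509182 ] [ 0.53212108 -0.66954586  5.24144901] [-0.03878009  0.23126512  0.00164584] 15.33308848163437
```

View pics/st11.png

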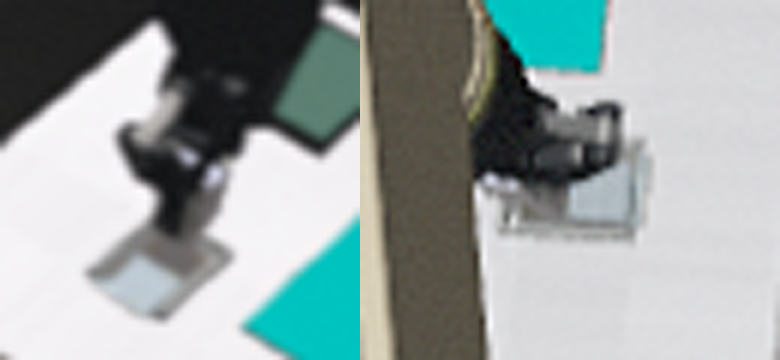

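Call:
drive_tool:
  deltas:
    - [255, -0.0007, 0, 0, 0, 0, 0]
    - [255, -0.0014, 0, 0, 0, 0, 0]
    - [255, -0.002, 0, 0, 0, 0, 0]
    - [255, -0.0024, 0, 0, 0, 0, 0]
    - [255, -0.0026, 0, 0, 0, 0, 0]
    - [255, -0.0028, 0, 0, 0, 0, 0]
    - [255, -0.0028, 0, 0, 0, 0, 0]
    - [255, -0.0028, 0, 0, 0, 0, 0]
    - [255, -0.0028, 0, 0, 0, 0, 0]
    - [255, -0.0028, 0, 0, 0, 0, 0]
  squeeze: 40

```text
time: 20.95
tool_pos: [580.2, 167.7, 143.5]
tcp_rot: [-163.0, 90.0, -166.6]
ft_force: [-0.1, 0.0, 2.4]
finger_gap: 15.1
```

Call:
drive_tool:
  deltas:
    - [215, 0, 0, 0, 0, 0, 0]
    - [205, 0, 0, 0, 0, 0, 0]
    - [195, 0, 0, 0, 0, 0, 0]
    - [185, 0, 0, 0, 0, 0, 0]
    - [170, 0, 0, 0, 0, 0, 0]
    - [150, 0, 0, 0, 0, 0, 0]
    - [120, 0, 0, 0, 0, 0, 0]
    - [80, 0, 0, 0, 0, 0, 0]
    - [40, 0, 0, 0, 0, 0, 0]
    - [20, 0, 0, 0, 0, 0, 0]

```text
time: 21.78
tool_pos: [580.2, 167.7, 143.6]
tcp_rot: [-47.7, 90.0, -51.3]
ft_force: [-0.6, 0.5, 0.0]
finger_gap: 78.4
```

Run:
```python
from bench import *
from h import *
d={}
for n in ("scene","top"): d[n]=snapshot(n)
a=np.hstack([cv2.resize(d["scene"]["frame"][100:160,340:400],None,fx=6,fy=6,interpolation=2),cv2.resize(d["top"]["frame"][140:200,130:200],None,fx=6,fy=6,interpolation=2)])
cv2.imwrite("pics/st12.png",a)
s=sense();print(s["time"],s["tool_pos"],s["ft_force"],s["wrist_torque"],s["finger_gap"])
```

```text
21.8833 [580.25336615 167.68430253 143.60655741] [ 0.54605102 -0.06837576 -0.12854927] [0.02456913 0.02111506 0.02639766] 78.73684821206545
```

View pics/st12.png

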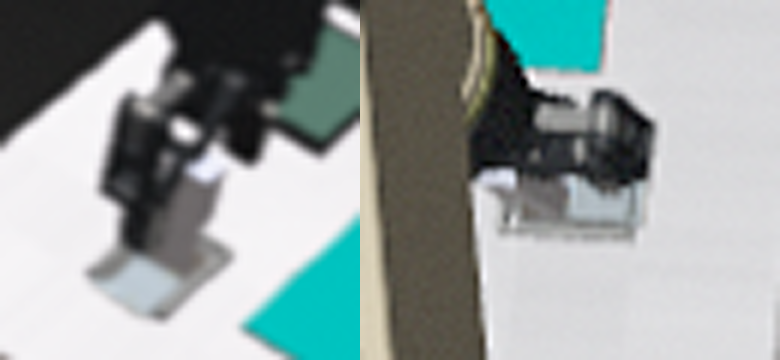

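Released, with zero force on the tool and the flap shut. Retreat straight up, then sideways to see.

Call:
drive_tool:
  deltas:
    - [0, -0.003, 0, 0, 0, 0, 0]
    - [0, -0.01, 0, 0, 0, 0, 0]
    - [0, -0.02, 0, 0, 0, 0, 0]
    - [0, -0.03, 0, 0, 0, 0, 0]
    - [0, -0.045, 0, 0, 0, 0, 0]
    - [0, -0.06, 0, 0, 0, 0, 0]
    - [0, -0.08, 0, 0, 0, 0, 0]
    - [0, -0.1, 0, 0, 0, 0, 0]
    - [0, -0.115, 0, 0, 0, 0, 0]
    - [0, -0.12, 0, 0, 0, 0, 0]

```text
time: 22.72
tool_pos: [581.8, 168.0, 268.6]
tcp_rot: [14.8, 89.6, 11.2]
ft_force: [-0.3, 0.0, 0.4]
finger_gap: 85.3
```

Call:
drive_tool:
  deltas:
    - [0, 0, -0.01, -0.01, 0, 0, 0]
    - [0, 0, -0.03, -0.02, 0, 0, 0]
    - [0, 0, -0.06, -0.03, 0, 0, 0]
    - [0, 0, -0.09, -0.045, 0, 0, 0]
    - [0, 0, -0.12, -0.06, 0, 0, 0]
    - [0, 0, -0.15, -0.075, 0, 0, 0]
    - [0, 0, -0.18, -0.09, 0, 0, 0]
    - [0, 0, -0.205, -0.1, 0, 0, 0]
    - [0, 0, -0.22, -0.1, 0, 0, 0]
    - [0, 0, -0.22, -0.1, 0, 0, 0]

```text
time: 23.55
tool_pos: [465.9, -48.1, 264.0]
tcp_rot: [-51.5, 89.9, -55.3]
ft_force: [0.2, -0.5, -0.5]
finger_gap: 85.3
```

Run:
```python
from bench import *
from m import *
d={}
for n in ("scene","top"): d[n]=snapshot(n)
pickle.dump(d,open("s13.pkl","wb"))
a=np.hstack([cv2.resize(d["scene"]["frame"][90:160,330:400],None,fx=5.5,fy=5.5,interpolation=2),cv2.resize(d["top"]["frame"][140:210,130:200],None,fx=5.5,fy=5.5,interpolation=2)])
cv2.imwrite("pics/st13.png",a)
cv2.imwrite("pics/top13.png",d["top"]["frame"])
s=sense();print(s["time"],s["tool_pos"],s["ft_force"],s["finger_gap"])
```

```text
23.65 [466.57917993 -45.75988801 263.85699783] [ 0.08876244 -0.03354344  0.00983123] 85.60695331314481
```

View pics/st13.png

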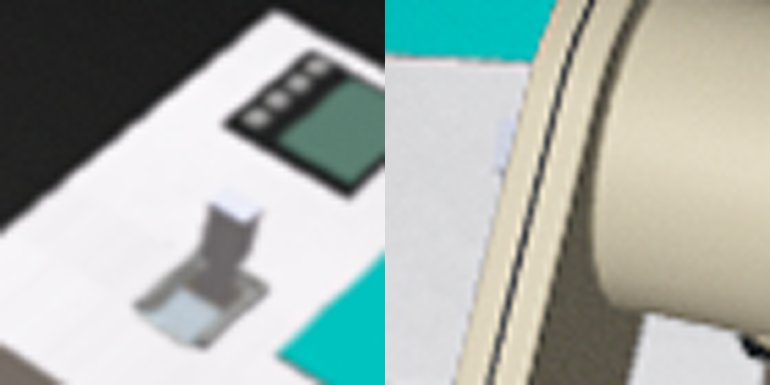

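View pics/top13.png

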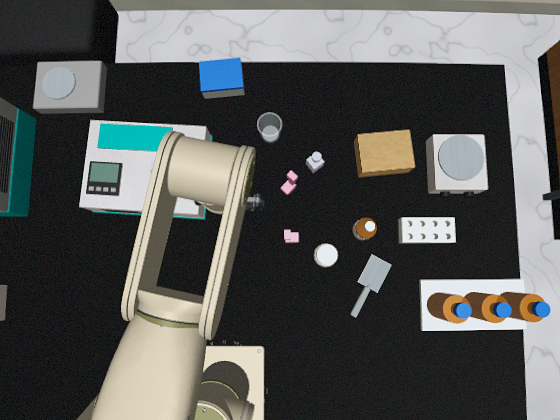

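Run:
```python
from m import *
d=pickle.load(open("s13.pkl","rb"))
crop(d["scene"],(350,110),40,48,12,"pics/s14.png")
# expected px of head top (corners), at rest height
for foot in(-82,):
    a=np.radians(-3.6);R=np.array([[np.cos(a),-np.sin(a)],[np.sin(a),np.cos(a)]])
    f=np.array([[-12,5.5],[12,5.5],[12,21.5],[-12,21.5]])
    for z in(142,107): print(((proj(d["scene"],np.c_[f@R.T+[578.6,154.2],np.full(4,120+foot+z)])-[350,110]+.5)*12).round())
```

```text
[[217. 191.]
 [299. 239.]
 [339. 205.]
 [257. 157.]]
[[192. 296.]
 [272. 344.]
 [311. 310.]
 [232. 262.]]
```

View pics/s14.png

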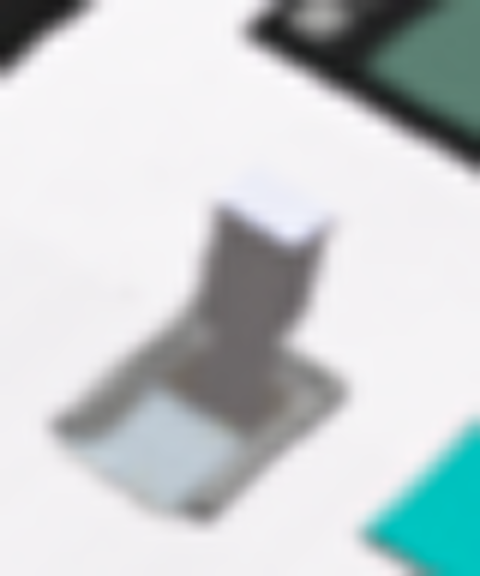

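```bash
python3 -c "
from bench import *
print(hand_in())"
```

```text
the job is handed in; nothing more can be done
None
```

The cassette is in the photometer's port with the flap shut over its shoulder. It has been released, and the job was handed in at about 24 s of the 51 s allowed; `hand_in()` gives no verdict.

- **Approach:** I gripped the head across its 16 mm width, turned the cassette about 3.6° to match the photometer, and pushed the flap open with the nose. Contact force on the way down, read at the end of each move, was about 10 N upward and 3.5 N sideways, or about 10.5 N in all.
- **Flap and seat:** The flap snapped shut once the foot was between about 62 and 71 mm below the deck. I first felt the seat with the foot 80.5 to 82.5 mm down. I pressed it to about 8 N, which is roughly 3 mm of seat travel; the rise was close to the stated 1.5 N per mm. I held it there about half a second, eased off and opened the fingers.
- **Last checks:** The tool force is zero and the arm is clear. In the last side-camera picture the cassette stands upright, with the flap shut. In the last overhead picture the other bench items look where they were at the start. I judged that by eye and did not measure it.
- **Disagreements:**
  - With the cassette held over the port, the two cameras' estimates of its position differed by up to 3 mm. Seen by both together, it looked about 3 mm lower than the grip implied.
  - In the last picture the head sits about 0.5 to 1 pixel below where I predicted, the same way as before.
  - I therefore trusted the force readings for depth. The overhead view of the port was blocked by the arm at the end, so the final position was checked from the side camera only.

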